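Close the two-compartment seed keeper with its snap-in lids

ROBOT

A 7-joint arm with a two-finger parallel gripper is mounted at the origin on a cart in front of the work surface, level with it; the furniture and walls round the work are solid. World frame = base frame: x ahead of the robot, y to its left, z up, the work surface at z = 0. Lengths are in m, angles in rad, forces in N, time in s.
With the tool pointing down it reaches from about 0.425 to 0.925 m from the base axis. Payload 6.8 kg.
Tool frame: the origin (TCP) lies on the front face of the gripper's body, between the roots of the fingers; the fingertips stand 73 mm ahead of it and the grasp point (between the pads) lies 54 mm ahead of it (env.nose_length is the distance from the TCP to the fingertips, in m); z points along the fingers, y is the direction in which the jaws open and shut (so a half turn about z gives the same grasp; the last joint's range is limited). The gripper opens to 85 mm and grips with 20 to 120 N. Pads are 22 mm wide; open, the fingers measure 114 mm over their backs; the gripper's body (76 mm by 85 mm) begins 54 mm behind the grasp point. The pads swing forward as they close: fully open they stand 13 mm farther back than shut.
Start: joints at [1.171, 0.477, 0.022, 1.555, -0.011, 1.109, -0.083], TCP at [0.194, -0.646, 0.304] pointing down, gripper open.
Joint ranges: [-2.96, 2.96], [-0.34, 2.1], [-1.41, 1.46], [0.24, 2.44], [-1.37, 4.51], [0.17, 1.92], [-2.96, 2.96]. Speed limits (rad/s): [2.39, 2.39, 3.14, 3.14, 3.14, 3.14, 3.14].

INTERFACE

Orientations are given as a unit quaternion [w, x, y, z].
In Python, from cell import env, kin, camera, calibration, job gives the robot as it stands. The module is installed in compiled form; this text tells all that it offers. Calls block until the motion is done:
- env.reach(position, orientation): joint-space move of the TCP to a pose.
- env.movel(position, velocity=0.15, rot=None, stop_force=None): straight line of the TCP; rot=None keeps the orientation; velocity is the mean speed in m/s. With stop_force (N) it stops when the force on the tool has changed by that much, and returns True; else False.
- env.goto_joints(angles): joint-space move.
- env.grip(opening, f_grip=None): finger opening in m; f_grip is the grip in N (None keeps the last); returns when the fingers have stopped.
- env.dwell(seconds).
- kin.inverse_kinematics(position, orientation): joint angles nearest the present ones, or None.
- env.get_state(): the state.
- camera(name): name is "scene" or "top" or "wrist"; returns (picture, depth): 384x512x3 uint8, blue, green, red; 384x512 float32, m along the optical axis (not along the pixel's ray), 0 where there is no reading.
- calibration(name): a dict with "fx", "fy", "cx", "cy" (pixels), "rvec" (rotation vector, rad) and "tvec" (3), from world to camera coordinates, as OpenCV has them. Camera axes: x right, y down, z forward; pixel columns grow to the right and rows downward; lengths in m; the calibration is good to about 2 mm. A picture is of the moment at which its call begins: read the wrist's pose just before it. calibration takes no time and is no camera call; for the wrist camera it gives the pose at the moment of the call.
A pose or a line that the arm cannot do raises env.PlanningError and nothing moves.
- job.job_done(): hands the job in, once; it reports no verdict.
The state is a dict: "time": time; "qpos": joint angles; "joint_velocities": joint speeds; "joint_torque": joint torques, N m; "tcp_pos": TCP position; "orientation": TCP orientation; "force": force on the tool from outside, world axes, zero at the start; "torque": the same for the moment, N m; "opening": finger opening in m.
Only numpy, scipy, OpenCV 4.12 (cv2) and the standard library are available. Lean on these libraries where they do the work, as an engineer would, in place of code of your own. Each camera call takes 0.05 s, during which the arm holds its last target.

TASK

Close the seed keeper: put the orange lid on the compartment with the orange catch and the green lid on the one with the green catch. Tilt each lid to tuck one end under the fixed lip nearest you, lower the other end and press until the spring catch snaps over it and the lid lies flat, then let go. Leave the grey lid and everything else standing round it where they are.

Things in the scene. Friction and masses are not known exactly. Their poses are not given: they have to be found in the camera images.
- seed_keeper: low two-compartment box for seed packets, grey tub, white top frame, 192 mm along x, 204 mm along y, 92 mm high; fixed. Fixed lip along the end nearest the robot, two coloured spring catches along the far end: orange on the left, green on the right. Origin on the worktop under the middle of the bays; x from lip to catches, y left, z up.
- bay_orange (a point): where the underside's centre of a lid fully home on the orange (left) compartment lies, 72 mm above the worktop; level, x from the fixed lip to the orange catch, z up. Lid rests on ledges 8 mm wide or more. Bay 89 mm wide (2 mm play a side); side walls upright to 8 mm above the seat, then flare 4 mm outward a side up to 14 mm. End wall at x = +77 mm, lower than the lid's top.
- bay_green (a point): where the underside's centre of a lid fully home on the green (right) compartment lies, 72 mm above the worktop; level, x from the fixed lip to the green catch, z up. Lid rests on ledges 8 mm wide or more. Bay 89 mm wide (2 mm play a side); side walls upright to 8 mm above the seat, then flare 4 mm outward a side up to 14 mm. End wall at x = +77 mm, lower than the lid's top.
- slot_orange (a point): back of the slot across the lip end of the orange bay, at seat height, mid width, axes as the bay (77 mm before its centre). Fixed lip above: 8.5 mm over the seat for the first 5.5 mm, then chamfered up at 35 degrees to 14.8 mm over the seat at the lip's edge, 14.5 mm out; lip top 20 mm. A flat lid cannot drop in: its other end must be held up about 20 degrees, then swung down.
- slot_green (a point): back of the slot across the lip end of the green bay, at seat height, mid width, axes as the bay (77 mm before its centre). Fixed lip above: 8.5 mm over the seat for the first 5.5 mm, then chamfered up at 35 degrees to 14.8 mm over the seat at the lip's edge, 14.5 mm out; lip top 20 mm. A flat lid cannot drop in: its other end must be held up about 20 degrees, then swung down.
- catch_orange (a joint): orange spring catch, m: 0 = sprung fully forward, nose tip 71.5 mm from the bay's centre, 3.5 mm over a seated lid's end, underside 7.5 mm over the seat; 0.008 = pushed right back (+x). Nose 34 mm wide, mid bay; steep ramp on top to 16.5 mm over the seat: a lid end pressed down pushes it back and it snaps over. Spring 1.5 to 3 N: about 10 N of push down at the lid's grip.
- catch_green (a joint): green spring catch, m: 0 = sprung fully forward, nose tip 71.5 mm from the bay's centre, 3.5 mm over a seated lid's end, underside 7.5 mm over the seat; 0.008 = pushed right back (+x). Nose 34 mm wide, mid bay; steep ramp on top to 16.5 mm over the seat: a lid end pressed down pushes it back and it snaps over. Spring 1.5 to 3 N: about 10 N of push down at the lid's grip.
- lid_orange: orange flat plastic lid 150 x 85 mm, 6 mm thick, both ends alike, 0.08 to 0.17 kg; upright grip fin across its middle: 10 mm thick along x, 50 mm long along y, top 34 mm above the underside (28 mm above the upper face). Origin: centre of the underside; x along the 150 mm, z up; lies flat on the worktop at the start.
- lid_green: green flat plastic lid 150 x 85 mm, 6 mm thick, both ends alike, 0.08 to 0.17 kg; upright grip fin across its middle: 10 mm thick along x, 50 mm long along y, top 34 mm above the underside (28 mm above the upper face). Origin: centre of the underside; x along the 150 mm, z up; lies flat on the worktop at the start.
- lid_grey: grey lid of another box, same shape and size as the other two; to be left where it lies. Origin at the centre of its underside.
- tumbler: drinking glass, 81 mm across, 92 mm high, stands upright; origin under its middle. To be left alone.
- mister: plant spray bottle with a green head, 52 x 117 mm, 269 mm high, stands upright; origin under its middle. To be left alone.
- dibber: turned wooden dibber lying down, 134 mm long (along its y), 26 mm thick; origin under its middle. To be left alone.
- marker: black and white marker pen lying down near the front edge, 135 mm long (along its y), 17 mm thick; origin under its middle. To be left alone.
- scissors: scissors with red handles lying flat, 199 mm long (along their y), 87 mm wide; origin under the middle. To be left alone.
- seed_tin: closed green tin box, 109 x 154 mm (x, y), 66 mm high; origin under its middle. To be left alone.
- yellow_basket: yellow fruit basket, fixed, about 170 x 230 mm, 110 mm high with fruit up to about 150 mm; origin under its middle.

How it is judged:
At the end, for the whole second after the job is handed in: Orange lid in the orange-catch bay, green lid in the green-catch bay, each at rest within 4 mm along and 3.5 mm across its bay, underside within 2 mm of the seat, level to 0.02 rad, lengthwise to 0.06 rad (either end under the lip), its catch sprung forward over it (under 1.5 mm) (x of lid_orange in the frame of bay_orange between -0.004 and 0.004 m and y of lid_orange in the frame of bay_orange between -0.0035 and 0.0035 m and z of lid_orange in the frame of bay_orange between -0.002 and 0.0015 m and angle between the x axis of lid_orange and the x axis of bay_orange, either way round below 0.06 rad and angle between each of lid_orange, lid_green's own z axis and vertical below 0.02 rad and value of joint each of catch_orange, catch_green below 0.0015 m and linear speed of each of lid_orange, lid_green below 0.01 m/s and x of lid_green in the frame of bay_green between -0.004 and 0.004 m and y of lid_green in the frame of bay_green between -0.0035 and 0.0035 m and z of lid_green in the frame of bay_green between -0.002 and 0.0015 m and angle between the x axis of lid_green and the x axis of bay_green, either way round below 0.06 rad); the robot touches nothing.
It fails at once if the grey lid is moved more than 30 mm from its place (distance of lid_grey from where it was at the start of the episode above 0.03 m).
It fails at once if the tumbler, mister, dibber, marker, scissors or seed tin is moved more than 30 mm from its place (distance of any of tumbler, mister, dibber, marker, scissors, seed_tin from where it was at the start of the episode above 0.03 m).
It also fails if it takes over 64 s, if anything falls off the work surface, if the arm or the gripper's body presses on something with over 40 N, if the wrist force passes 120 N, or if a joint passes its speed limit or range.

## Working session

There is one attempt and no reset: what is moved stays moved. The work goes in short steps, each a Python script; the robot and the scene stay as the last script left them, time stands still between calls to the robot, and variables do not carry over. Pictures are saved under pics/ and viewed, and the job is handed in when it is done.

```bash
mkdir -p pics; ls
cat > h.py <<'E'
import numpy as np, cv2
from cell import env, kin, camera, calibration, job
def snap(name,fn):
    c=calibration(name); p,d=camera(name)
    cv2.imwrite(f'pics/{fn}.png',p); np.savez(f'pics/{fn}.npz',p=p,d=d,**{k:np.array(v) for k,v in c.items()})
    return p,d,c
def pts(fn):
    z=np.load(f'pics/{fn}.npz'); d=z['d']; R=cv2.Rodrigues(z['rvec'].astype(float))[0]; t=z['tvec'].reshape(3)
    v,u=np.indices(d.shape); X=np.stack([(u-z['cx'])/z['fx']*d,(v-z['cy'])/z['fy']*d,d],-1)
    W=(X-t)@R; W[d==0]=np.nan
    return z['p'],W
E
python3 - <<'E'
from h import *
for n in ('scene','top','wrist'): snap(n,n+'0')
s=env.get_state(); print(s)
for n in ('scene','top'):
    c=calibration(n);R=cv2.Rodrigues(np.array(c['rvec'],float))[0];print(n,-R.T@np.array(c['tvec']).reshape(3),R[2],c['fx'])
E
```

```text
pics
{'time': 0.15, 'qpos': array([ 1.17091235,  0.47762218,  0.02236133,  1.55623338, -0.01147107,
        1.10930016, -0.08309723]), 'joint_velocities': array([-0.00019641, -0.00257214, -0.00089398, -0.00222953, -0.00042284,
       -0.00089485, -0.00161445]), 'joint_torque': array([ 3.09265444e-03, -5.96921611e+01,  1.61034521e+00, -2.81493098e+01,
        1.26407691e-02,  6.51053590e-03,  2.31456249e-05]), 'tcp_pos': array([ 0.19405327, -0.64612766,  0.30313744]), 'orientation': array([-6.96956207e-04,  9.89374894e-01,  1.45385021e-01, -1.69876463e-04]), 'force': array([-0.41921219,  0.18990613, -0.36343892]), 'torque': array([ 0.05694563, -0.04466677,  0.02674745]), 'opening': 0.08565064615310893}
scene [0.0387481  0.82102476 1.28287002] [ 0.32056935 -0.54458048 -0.77502735] 420.7698808230458
top [ 0.12147384 -0.04737477  1.72206082] [ 0.25411924 -0.0060072  -0.96715424] 422.7509161665567
```

View pics/scene0.png

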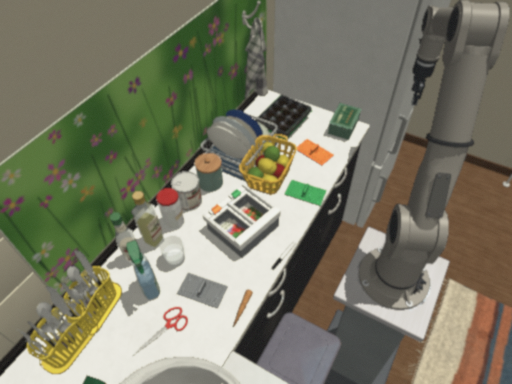

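View pics/top0.png

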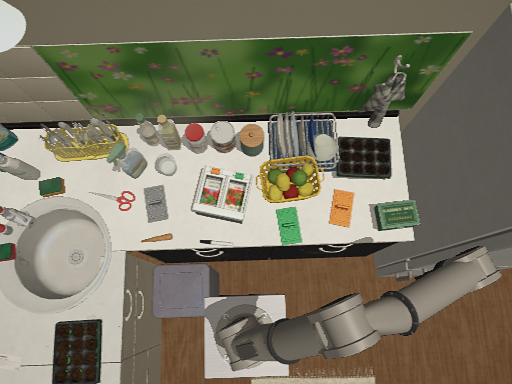

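The top view shows the keeper around (222,192), the green lid at (289,226), the orange lid at (341,208), and the grey lid at (156,203). I'll localise them with colour and depth, and enlarge the crops.

Run:
```python
from h import *
p,W=pts('top0')
cv2.imwrite('pics/crop0.png',cv2.resize(p[120:270,130:430],None,fx=2.66,fy=2.66,interpolation=cv2.INTER_CUBIC))
hsv=cv2.cvtColor(p,cv2.COLOR_BGR2HSV)
def box(name,mask,roi,zr):
    u0,v0,u1,v1=roi; m=np.zeros(mask.shape,bool); m[v0:v1,u0:u1]=mask[v0:v1,u0:u1]
    m&=(W[...,2]>zr[0])&(W[...,2]<zr[1])
    q=W[m]; r=cv2.minAreaRect(q[:,:2].astype(np.float32)*1000)
    print(name,m.sum(),r,'z',np.percentile(q[:,2],[5,50,95,100]).round(4)); return q
H,S,V=hsv[...,0],hsv[...,1],hsv[...,2]
box('orange',(H>3)&(H<22)&(S>120),(325,180,362,235),(-.01,.05))
box('green',(H>45)&(H<85)&(S>120),(270,200,306,250),(-.01,.05))
box('keeper',V>0,(185,155,258,228),(.08,.11))
box('keeperall',V>0,(185,155,258,228),(.03,.11))
box('catchO',(H>3)&(H<22)&(S>120),(205,160,222,180),(.0,.12))
box('catchG',(H>45)&(H<85)&(S>120),(222,160,250,182),(.0,.12))
for n,(u,v) in dict(tumbler=(166,165),basket=(290,180),tin=(396,215),marker=(216,242)).items(): print(n,W[v,u].round(3))
```

```text
orange 692 ((491.74493408203125, -413.62274169921875), (82.3353042602539, 150.38058471679688), 76.96112060546875) z [-0.0009  0.0066  0.0235  0.0395]
green 634 ((423.86907958984375, -190.22447204589844), (147.08755493164062, 79.01915740966797), 6.5970563888549805) z [-0.0004  0.0071  0.0172  0.0389]
keeper 770 ((551.888427734375, 58.03950500488281), (230.90676879882812, 193.10150146484375), 75.86441040039062) z [0.0811 0.0887 0.0969 0.1099]
keeperall 1448 ((553.3163452148438, 57.95964050292969), (231.53746032714844, 195.70968627929688), 75.91727447509766) z [0.0563 0.0813 0.0955 0.1099]
catchO 46 ((644.3651733398438, 102.53839874267578), (32.144309997558594, 19.829753875732422), 72.1499252319336) z [0.0747 0.0872 0.096  0.0964]
catchG 39 ((619.8436889648438, 6.4777069091796875), (28.597089767456055, 17.36279296875), 75.63551330566406) z [0.0799 0.087  0.096  0.0979]
tumbler [0.689 0.309 0.047]
basket [ 0.603 -0.203  0.055]
tin [ 0.44  -0.616  0.065]
marker [0.365 0.108 0.011]
```

View pics/crop0.png

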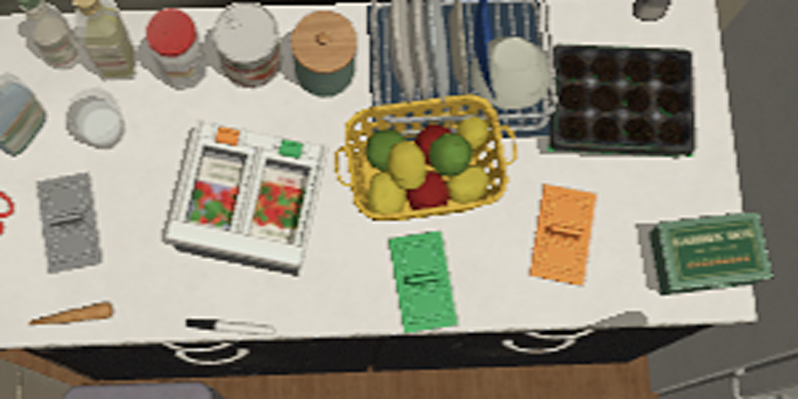

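Keeper yaw is about −14° from both the catches and the frame outline. Orange lid yaw is about −13° and green about +6.6°, give or take 90° in how the rectangle is read. Next I'll check IK for both wrist choices and find where the wrist camera sits.

```bash
cat >> h.py <<'E'
from scipy.spatial.transform import Rotation as Rot
def quat(R): q=R.as_quat(); return np.array([q[3],q[0],q[1],q[2]])
def tool(yaw,tilt=0.,s=1):
    """tool rotation for lid x axis at yaw, far end raised by tilt; s=+1: tool y=+lid x, s=-1 reversed"""
    L=Rot.from_euler('ZY',[yaw,-tilt])   # lid frame; -tilt about y raises +x end
    T=Rot.from_matrix(np.array([[0,s,0],[s,0,0],[0,0,-1.]]).T.T) # columns: tool x=(0,s,0), y=(s,0,0), z=-z
    return L*T, L
def tcp_for(lidpos,yaw,tilt,s,h=0.082):
    T,L=tool(yaw,tilt,s); return np.asarray(lidpos)+L.apply([0,0,h]), quat(T)
E
python3 - <<'E'
from h import *
s0=env.get_state(); c=calibration('wrist')
R=cv2.Rodrigues(np.array(c['rvec'],float))[0]; t=np.array(c['tvec']).reshape(3)
q=s0['orientation']; RT=Rot.from_quat([q[1],q[2],q[3],q[0]]).as_matrix()
print('cam in tool',RT.T@(-R.T@t-s0['tcp_pos']),'\n',(R@RT).T.round(3),c['fx'])
k=np.radians(-14.2)
B=np.array([.552,.058,.072]);
for s in (1,-1):
  for n,p,y,t in (('O',[.492,-.414,0.0],-.227,0),('Oup',[.492,-.414,0.25],-.227,0),('G',[.424,-.19,0],.115,0),('Gup',[.424,-.19,.25],.115,0),
    ('kO',B+[.012,.047,0],k,0),('kG',B-[.012,.047,0],k,0),('kO20',B+[.012,.047,.03],k,.38),('kG20',B+[-.012,-.047,.03],k,.38),('kup',B+[0,0,.2],k,0)):
    P,Q=tcp_for(p,y,t,s); j=kin.inverse_kinematics(P,Q); print(s,n,P.round(3),None if j is None else np.round(j,2))
E
```

```text
cam in tool [ 0.06725394  0.00154947 -0.07075913] 
 [[ 0.    -0.965 -0.264]
 [ 1.     0.    -0.001]
 [ 0.001 -0.264  0.965]] 315.90598700792697
1 O [ 0.492 -0.414  0.082] [ 0.76  0.7  -0.22  1.76  0.22  0.7   0.19]
1 Oup [ 0.492 -0.414  0.332] [ 0.81  0.42 -0.29  1.59  0.13  1.15  0.27]
1 G [ 0.424 -0.19   0.082] [ 0.61  0.52 -0.39  2.18  0.4   0.5   0.03]
1 Gup [ 0.424 -0.19   0.332] [ 0.75  0.13 -0.5   1.98  0.07  1.05  0.33]
1 kO [0.564 0.105 0.154] [ 0.25  0.61 -0.72  1.89  0.53  0.85 -0.99]
1 kG [0.54  0.011 0.154] [ 0.3   0.51 -0.55  1.97  0.38  0.76 -0.72]
1 kO20 [0.535 0.112 0.178] [ 0.2   0.45 -0.76  2.13  1.05  0.64 -1.57]
1 kG20 [0.511 0.018 0.178] [ 0.24  0.34 -0.56  2.23  0.95  0.45 -1.34]
1 kup [0.552 0.058 0.354] [ 0.37  0.31 -0.72  1.75  0.22  1.16 -0.67]
-1 O [ 0.492 -0.414  0.082] [ 0.35  0.72  0.35  1.8  -0.37  0.69 -2.46]
-1 Oup [ 0.492 -0.414  0.332] [ 0.35  0.41  0.34  1.62 -0.15  1.13 -2.64]
-1 G [ 0.424 -0.19   0.082] [ 0.15  0.5   0.17  2.21 -0.19  0.44 -2.56]
-1 Gup [ 0.424 -0.19   0.332] [ 0.33  0.1  -0.04  2.    0.01  1.04 -2.75]
-1 kO [0.564 0.105 0.154] [ 0.53  0.84 -1.19  1.87  0.9   1.09  1.88]
-1 kG [0.54  0.011 0.154] [ 0.72  0.79 -1.19  1.95  0.87  1.04  2.02]
-1 kO20 [0.535 0.112 0.178] [ 0.5   0.65 -1.19  2.12  1.26  0.91  1.45]
-1 kG20 [0.511 0.018 0.178] [ 0.73  0.57 -1.18  2.21  1.25  0.76  1.6 ]
-1 kup [0.552 0.058 0.354] [ 0.67  0.47 -1.18  1.73  0.46  1.25  2.28]
```

Run:
```python
from h import *
P,Q=tcp_for([.552,.058,.26],np.radians(-14.2),0,1)
env.reach(P,Q); print(env.get_state()['time'])
snap('wrist','k1')
```

```text
2.9333
```

View pics/k1.png

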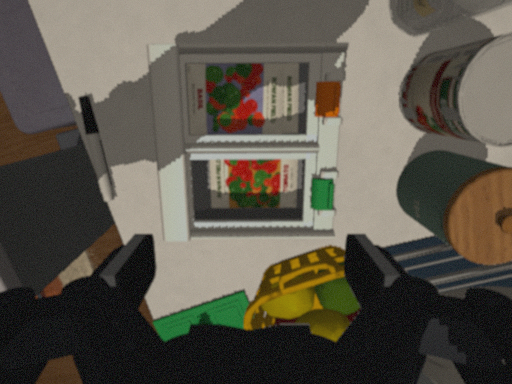

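The wrist view shows the keeper whole: lip band at columns 150–185, divider near row 146, orange catch at (328,98), green catch at (322,193). Now a closer crop with depth profiles.

Run:
```python
from h import *
p,W=pts('k1')
c=cv2.resize(p[30:260,140:360],None,fx=2.6,fy=2.6,interpolation=cv2.INTER_CUBIC); cv2.imwrite('pics/k1c.png',cv2.convertScaleAbs(c,alpha=1.5))
M=(W[...,2]>.06)&(W[...,2]<.10); M[:, :140]=0;M[:,360:]=0;M[260:]=0;M[:30]=0
print(cv2.minAreaRect((W[M][:,:2]*1000).astype(np.float32)), np.percentile(W[M][:,2],[5,50,95]))
hsv=cv2.cvtColor(p,cv2.COLOR_BGR2HSV);H,S=hsv[...,0],hsv[...,1]
for n,m in (('O',(H>3)&(H<22)&(S>120)),('G',(H>45)&(H<85)&(S>100))):
    m=m.copy(); m[:,:305]=0; m[:,350:]=0; m[230:]=0; m&=W[...,2]>.07
    print(n,cv2.minAreaRect((W[m][:,:2]*1000).astype(np.float32)),np.percentile(W[m][:,2],[5,50,95]))
zz=(W[...,2]*1000)
for u in (215,250,290): print(u,[(v,round(float(zz[v,u]))) for v in range(36,246,2)])
for v in (75,120,170,210): print('row',v,[(u,round(float(zz[v,u]))) for u in list(range(144,200,2))+list(range(296,352,2))])
```

```text
((560.350830078125, 50.64552307128906), (243.14730834960938, 210.88905334472656), 76.05033111572266) [0.07165496 0.08351299 0.09352521]
O ((644.3848266601562, 100.96649932861328), (32.95676040649414, 21.209022521972656), 76.26567077636719) [0.08293789 0.08913956 0.0944149 ]
G ((620.3526000976562, 5.232542037963867), (33.3885612487793, 20.305503845214844), 76.82450866699219) [0.08329668 0.08912306 0.09420048]
215 [(36, 1), (38, 1), (40, 0), (42, 2), (44, 87), (46, 87), (48, 87), (50, 84), (52, 79), (54, 73), (56, 72), (58, 74), (60, 72), (62, 72), (64, 19), (66, 20), (68, 21), (70, 21), (72, 24), (74, 24), (76, 24), (78, 23), (80, 24), (82, 24), (84, 24), (86, 25), (88, 24), (90, 24), (92, 23), (94, 23), (96, 25), (98, 24), (100, 24), (102, 25), (104, 24), (106, 26), (108, 24), (110, 25), (112, 25), (114, 26), (116, 25), (118, 24), (120, 22), (122, 22), (124, 23), (126, 21), (128, 23), (130, 20), (132, 19), (134, 18), (136, 73), (138, 73), (140, 73), (142, 73), (144, 80), (146, 84), (148, 87), (150, 87), (152, 83), (154, 71), (156, 72), (158, 73), (160, 11), (162, 11), (164, 11), (166, 10), (168, 10), (170, 11), (172, 11), (174, 11), (176, 10), (178, 13), (180, 11), (182, 10), (184, 10), (186, 11), (188, 9), (190, 8), (192, 8), (194, 9), (196, 10), (198, 10), (200, 9), (202, 7), (204, 7), (206, 7), (208, 5), (210, 12), (212, 19), (214, 27), (216, 35), (218, 45), (220, 68), (222, 73), (224, 72), (226, 73), (228, 73), (230, 77), (232, 82), (234, 83), (236, 86), (238, 86), (240, 1), (242, 1), (244, 1)]Traceback (most recent call last):
  File "<stdin>", line 11, in <module>
ValueError: cannot convert float NaN to integer
```

View pics/k1c.png

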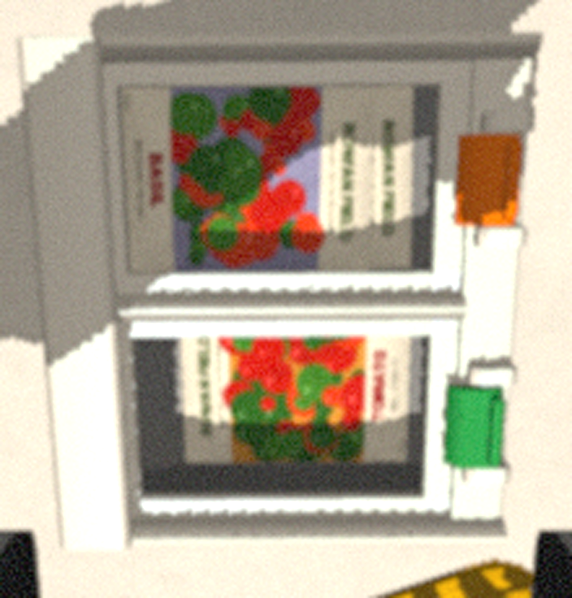

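```bash
cat > fit.py <<'E'
from h import *
import sys
p,W=pts(sys.argv[1]); yaw=np.radians(float(sys.argv[2])); C=np.array([.555,.055])
e=np.array([np.cos(yaw),np.sin(yaw)]); f=np.array([-e[1],e[0]])
X=(W[...,:2]-C)@e*1000; Y=(W[...,:2]-C)@f*1000; Z=W[...,2]*1000
A=(np.abs(X)<140)&(np.abs(Y)<130)&(Z>-10)&(Z<105)
if len(sys.argv)>3: A[int(sys.argv[3]):]=False
# height profile over y for x bands
for xa,xb in ((-50,-20),(-20,10),(10,45)):
    m=A&(X>xa)&(X<xb); b=np.round(Y[m]/2)*2
    print('Xband',xa,xb,' '.join(f'{int(k)}:{np.median(Z[m][b==k]):.0f}' for k in np.unique(b) if (b==k).sum()>3 and np.median(Z[m][b==k])>60))
for ya,yb in ((-90,-70),(-40,-20),(20,40),(70,85)):
    m=A&(Y>ya)&(Y<yb); b=np.round(X[m]/2)*2
    print('Yband',ya,yb,' '.join(f'{int(k)}:{np.median(Z[m][b==k]):.0f}' for k in np.unique(b) if (b==k).sum()>3 and np.median(Z[m][b==k])>60))
E
python3 fit.py k1 -14.0
```

```text
Xband -50 -20 -86:85 -84:86 -82:86 -80:84 -78:78 -74:72 -72:72 -70:70 4:73 6:73 8:73 10:73 12:81 14:85 16:87 18:86 20:83 22:74 24:73 26:72 28:72 102:67 104:72 106:72 108:73 110:74 112:83 114:86 116:87 118:86
Xband -20 10 -86:85 -84:87 -82:86 -80:84 -78:77 -74:73 -72:72 -70:70 4:73 6:73 8:73 10:73 12:81 14:85 16:87 18:86 20:83 22:75 24:72 26:72 28:71 30:70 102:65 104:72 106:72 108:73 110:74 112:83 114:86 116:87 118:86
Xband 10 45 -86:85 -84:87 -82:86 -80:84 -78:77 -74:72 -72:72 -70:69 4:73 6:73 8:73 10:73 12:83 14:85 16:87 18:86 20:83 22:76 24:72 26:72 28:72 30:71 104:72 106:72 108:73 110:76 112:83 114:85 116:87 118:86
Yband -90 -70 -98:90 -96:92 -94:93 -92:93 -90:93 -88:93 -86:93 -84:93 -82:93 -80:93 -78:93 -76:92 -74:93 -72:73 -70:78 -68:73 -66:73 -64:73 -62:72 -60:72 -58:72 -56:72 -54:72 -52:73 -50:72 -48:72 -46:72 -44:73 -42:73 -40:72 -38:73 -36:72 -34:73 -32:73 -30:73 -28:72 -26:73 -24:72 -22:72 -20:72 -18:73 -16:72 -14:73 -10:72 -8:72 -6:73 -2:73 0:72 2:73 4:66 6:72 8:73 10:72 12:72 14:72 16:73 18:73 20:72 22:73 24:72 26:72 28:73 30:73 32:72 34:72 36:73 38:72 40:72 42:72 44:72 4
[... 302 characters left out ...]
88 72:89 74:89 76:89 78:89 80:90 82:93 84:94 86:94 90:77 92:76
Yband 20 40 -98:90 -96:92 -94:93 -92:93 -90:93 -88:93 -86:93 -84:93 -82:93 -80:93 -78:93 -76:93 -74:92 -72:91 -70:74 -68:72 -66:68 -62:72 -60:67 -54:68 -50:71 -48:69 -38:71 -36:71 -34:70 -32:70 -28:69 -22:72 -16:72 -10:72 -6:72 0:72 6:72 10:72 16:72 22:73 26:72 28:72 32:72 36:72 38:72 40:72 42:72 44:72 58:69 60:72 62:72 64:73 66:72 68:72 70:73 72:77 74:77 76:77 78:77 80:77 82:77 84:77 86:77 88:77 90:77 92:76
Yband 70 85 -98:91 -96:92 -94:93 -92:93 -90:93 -88:93 -86:93 -84:93 -82:93 -80:93 -78:93 -76:92 -74:92 -72:74 -70:74 -68:71 58:66 60:72 62:72 64:72 66:74 68:85 70:88 72:89 74:89 76:89 78:90 80:90 82:93 84:94 86:93 90:77 92:76
```

Run:
```python
from h import *
p,W=pts('k1'); yaw=np.radians(-14.0); C=np.array([.555,.055])
e=np.array([np.cos(yaw),np.sin(yaw)]); f=np.array([-e[1],e[0]])
z=np.load('pics/k1.npz'); R=cv2.Rodrigues(z['rvec'].astype(float))[0]; t=z['tvec'].reshape(3); cam=-R.T@t
print('cam local',(cam[:2]-C)@e,(cam[:2]-C)@f,cam[2])
for v in (85,205):
  print(v)
  for u in list(range(146,198,2))+list(range(304,346,2)):
    X=(W[v,u,:2]-C)@e*1000; Y=(W[v,u,:2]-C)@f*1000
    print(f"u{u} g{int(p[v,u].mean())} X{X:.1f} Y{Y:.1f} Z{W[v,u,2]*1000:.0f}",end=' | ')
  print()
```

```text
cam local -0.001367676779806851 0.06670289118598031 0.412530490565881
85
u146 g88 X-130.0 Y84.2 Z2 | u148 g89 X-128.2 Y84.2 Z-0 | u150 g83 X-98.9 Y80.5 Z89 | u152 g89 X-95.5 Y80.2 Z93 | u154 g96 X-94.0 Y80.3 Z92 | u156 g92 X-91.8 Y80.2 Z93 | u158 g99 X-89.7 Y80.2 Z94 | u160 g98 X-88.3 Y80.3 Z92 | u162 g94 X-86.4 Y80.3 Z91 | u164 g97 X-84.1 Y80.2 Z93 | u166 g97 X-82.3 Y80.2 Z92 | u168 g98 X-80.3 Y80.2 Z93 | u170 g95 X-77.9 Y80.1 Z94 | u172 g97 X-76.4 Y80.2 Z93 | u174 g98 X-74.4 Y80.2 Z93 | u176 g100 X-72.7 Y80.2 Z92 | u178 g95 X-70.8 Y80.2 Z92 | u180 g81 X-69.1 Y80.2 Z91 | u182 g96 X-70.7 Y80.9 Z73 | u184 g96 X-68.8 Y80.9 Z73 | u186 g79 X-67.1 Y81.0 Z71 | u188 g86 X-74.8 Y83.2 Z18 | u190 g90 X-72.3 Y83.2 Z19 | u192 g75 X-69.5 Y83.0 Z22 | u194 g77 X-67.0 Y83.0 Z22 | u196 g91 X-64.6 Y83.0 Z23 | u304 g82 X65.5 Y83.0 Z5 | u306 g56 X68.3 Y83.0 Z3 | u308 g79 X58.6 Y80.3 Z72 | u310 g97 X60.4 Y80.2 Z73 | u312 g99 Xnan Ynan Znan | u314 g99 X64.4 Y80.2 Z74 | u316 g69 X64.8 Y79.8 Z82 | u318 g55 X66.4 Y79.7 Z84 | u320 g59 X68.3 Y79.7 Z84 | u322 g49 X69.4 Y79.5 Z89 | u324 g56 X71.1 Y79.5 Z89 | u32
[... 945 characters left out ...]
69.7 Y-48.9 Z73 | u192 g87 X-67.4 Y-48.8 Z73 | u194 g55 X-78.1 Y-72.3 Z4 | u196 g57 X-75.1 Y-71.8 Z6 | u304 g165 X59.5 Y-49.4 Z73 | u306 g181 X61.7 Y-49.4 Z73 | u308 g178 X64.3 Y-49.9 Z72 | u310 g125 X66.5 Y-49.8 Z72 | u312 g55 X66.4 Y-45.9 Z84 | u314 g62 X68.3 Y-45.4 Z85 | u316 g68 X69.6 Y-44.0 Z89 | u318 g64 X71.5 Y-43.7 Z90 | u320 g76 X73.8 Y-44.0 Z89 | u322 g66 X76.0 Y-44.0 Z89 | u324 g77 X78.0 Y-43.8 Z90 | u326 g68 X80.1 Y-43.8 Z90 | u328 g56 X81.4 Y-42.6 Z94 | u330 g74 X83.5 Y-42.5 Z94 | u332 g75 X85.8 Y-42.8 Z93 | u334 g140 X93.2 Y-49.3 Z74 | u336 g161 X116.4 Y-74.4 Z1 | u338 g160 X119.3 Y-74.6 Z0 | u340 g162 X122.1 Y-74.7 Z0 | u342 g158 X124.5 Y-74.3 Z1 | u344 g159 X127.6 Y-74.6 Z0 |
```

The centre lies at local (−6.4, +16.5) mm, consistent from the lip edge, catch tips and end wall. Bay pitch is 99 mm and the seat reads 72–73 mm. Next I look at both lids from above, green first because it lies on the way.

```bash
cat > lidfit.py <<'E'
from h import *
import sys
def lid(fn,col):
    p,W=pts(fn); hsv=cv2.cvtColor(p,cv2.COLOR_BGR2HSV);H,S=hsv[...,0],hsv[...,1]
    m=((H>3)&(H<22)&(S>120)) if col=='O' else ((H>45)&(H<85)&(S>100))
    n,l,st,_=cv2.connectedComponentsWithStats((m&(W[...,2]>-.005)&(W[...,2]<.05)).astype(np.uint8))
    i=1+np.argmax(st[1:,4]); q=W[l==i]
    a=q[(q[:,2]>.002)&(q[:,2]<.010)]; r=cv2.minAreaRect((a[:,:2]*1000).astype(np.float32)); print(col,'plate',r,len(a),st[i])
    g=q[q[:,2]>.030]; r2=cv2.minAreaRect((g[:,:2]*1000).astype(np.float32)); print('fin',r2,len(g),np.percentile(q[:,2],[50,99]), 'fin mean',g.mean(0))
E
python3 - <<'E'
from h import *
P,Q=tcp_for([.424,-.19,.24],.115,0,1); env.reach(P,Q); snap('wrist','g1')
P,Q=tcp_for([.492,-.414,.24],-.227,0,1); env.reach(P,Q); snap('wrist','o1')
print(env.get_state()['time'])
from lidfit import lid
lid('g1','G'); lid('o1','O')
cv2.imwrite('pics/go1.png',np.hstack([cv2.resize(cv2.imread(f'pics/{f}.png'),(400,300)) for f in('g1','o1')]))
E
```

```text
5.1
G plate ((423.8609619140625, -190.8680419921875), (148.5887908935547, 82.87255859375), 6.634934425354004) 7298 [ 187  121  123   67 7864]
fin ((424.3097839355469, -191.5087127685547), (9.355925559997559, 49.40729904174805), 6.737261772155762) 351 [0.00779775 0.03463984] fin mean [ 0.42446421 -0.19025465  0.03375891]
O plate ((491.2365417480469, -414.3855285644531), (83.85052490234375, 148.47056579589844), 76.79362487792969) 7401 [ 187  122  123   68 8012]
fin ((491.4471130371094, -415.3064270019531), (49.81644058227539, 9.417337417602539), 77.10751342773438) 361 [0.00774825 0.03488891] fin mean [ 0.49164699 -0.41432847  0.03371685]
```

View pics/go1.png

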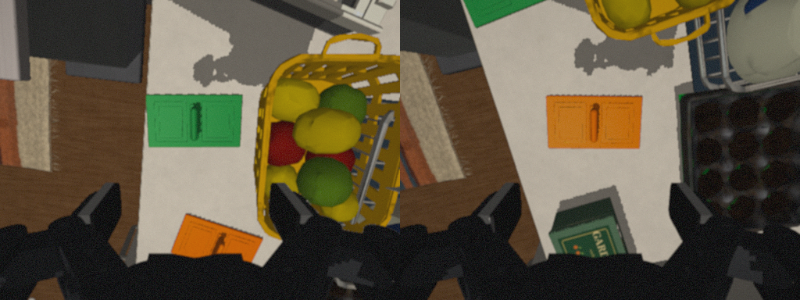

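Both plates fit to within 2 mm of the stated 150×85, and both fins measure about 50×9.4 with their tops at 34 mm. I'll grasp orange, lift it, carry it over the keeper and look.

```bash
cat >> h.py <<'E'
K=np.radians(-14.0); _e=np.array([np.cos(K),np.sin(K),0]); _f=np.array([-_e[1],_e[0],0])
C0=np.array([.555,.055,.072])
BAY={'O':C0-.0064*_e+.066*_f,'G':C0-.0064*_e-.033*_f}
def inbay(b,corner,a,dy=0,yaw=0.):
    """lid origin for low-end bottom corner (x,z in m, bay frame) at tilt a"""
    x=corner[0]+.075*np.cos(a); z=corner[1]+.075*np.sin(a)
    return BAY[b]+_e*x+_f*dy+np.array([0,0,z])
LID={'O':(np.array([.4914,-.4148,0]),np.radians(-13.05)),'G':(np.array([.4240,-.1910,0]),np.radians(6.65))}
def F(): s=env.get_state(); return s['force'].round(1),round(s['time'],2),round(s['opening'],4)
def pick(b):
    p,y=LID[b]
    P,Q=tcp_for(p+[0,0,.10],y,0,1); env.reach(P,Q)
    P,Q=tcp_for(p,y,0,1); print('hit',env.movel(P,velocity=.12,stop_force=12),F())
    env.grip(0.005,70); print(F())
    P2,Q=tcp_for(p+[0,0,.27],y,0,1); env.movel(P2,velocity=.25); print(F())
E
python3 - <<'E'
from h import *
pick('O')
a=np.radians(22)
P,Q=tcp_for(inbay('O',(-.034,.017),a)+[0,0,.12],K,a,1); env.reach(P,Q); print(F())
snap('wrist','oh')
E
```

```text
hit False (array([-0.2, -0. ,  0.7]), 6.7, 0.0852)
(array([-0.8,  0.5,  2.4]), 7.38, 0.0085)
(array([-0. , -0.3, -1.7]), 8.62, 0.0087)
(array([ 0. ,  0.3, -1.4]), 10.57, 0.0086)
```

View pics/oh.png

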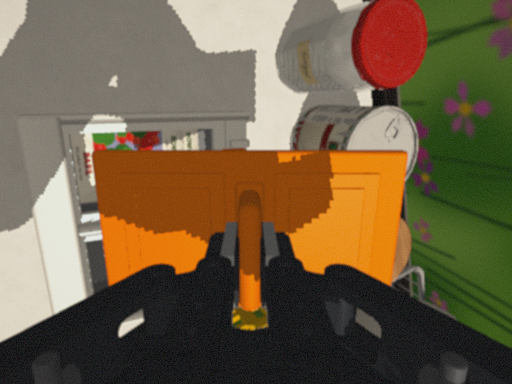

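The lid is held square. Its free long edge shows at rows 150–155 and the ends at columns ~95 and ~408. I'll check its pose in the hand with depth.

```bash
cat > hand.py <<'E'
from h import *
import sys
def hand(fn,b,T):  # T: dict pos, R lid frame expected
    p,W=pts(fn); hsv=cv2.cvtColor(p,cv2.COLOR_BGR2HSV);H,S=hsv[...,0],hsv[...,1]
    m=((H>3)&(H<22)&(S>120)) if b=='O' else ((H>45)&(H<85)&(S>100))
    L=T[1].inv().apply((W-T[0]).reshape(-1,3)).reshape(W.shape)*1000
    m&=(np.abs(L[...,2]-6)<8)&(np.abs(L[...,0])<90)&(np.abs(L[...,1])<60)
    q=L[m]; A=np.c_[q[:,0],q[:,1],np.ones(len(q))]; s=np.linalg.lstsq(A,q[:,2],rcond=None)[0]
    print(len(q),'top plane slope x,y,z0',s.round(4),'x range',np.percentile(q[:,0],[.3,99.7]).round(1),'y max',np.percentile(q[:,1],[98,99.5]).round(1))
    for xa in range(-70,70,20):
        k=q[(q[:,0]>xa)&(q[:,0]<xa+20)]; print(xa+10,np.sort(k[:,1])[-6:].mean().round(1),end='; ')
    for ya in (0,15,30):
        k=q[(q[:,1]>ya)&(q[:,1]<ya+12)]; print('\ny',ya,np.sort(k[:,0])[:4].mean().round(1),np.sort(k[:,0])[-4:].mean().round(1),end='')
    print()
E
python3 - <<'E'
from hand import *
s=env.get_state(); a=np.radians(22); T,L=tool(K,a,1)
print('tcp err',s['tcp_pos']-tcp_for(inbay('O',(-.034,.017),a)+[0,0,.12],K,a,1)[0], s['orientation'],quat(T))
hand('oh','O',(s['tcp_pos']-L.apply([0,0,.082]),L))
E
```

```text
tcp err [ 0.00046589 -0.00125601 -0.00012425] [0.15054158 0.77416714 0.60356479 0.11709833] [0.15035954 0.77353278 0.60435004 0.11747375]
31760 top plane slope x,y,z0 [-9.0000e-04 -2.6000e-02  7.2379e+00] x range [-72.4  75.3] y max [41.6 42.1]
-60 42.4; -40 42.3; -20 42.3; 0 42.3; 20 42.2; 40 42.2; 60 42.0; 
y 0 -73.1 75.9
y 15 -73.2 75.9
y 30 -72.8 76.1
```

Run:
```python
from h import *
a=np.radians(22); P,Q=tcp_for(inbay('O',(-.034,.017),a)+[0,0,.12],K,a,1)
for i in range(2):
    env.dwell(.15); s=env.get_state(); print(s['time'],s['tcp_pos']-P)
P2=P-[0,0,.06]; env.movel(P2,velocity=.15); s=env.get_state(); print(s['time'],s['tcp_pos']-P2,F())
```

```text
10.7667 [ 3.05894873e-04 -7.83123436e-04 -4.05196478e-05]
10.9167 [ 1.13590313e-04 -3.24124008e-04 -2.15145924e-05]
11.4667 [0.00023451 0.00041981 0.0003979 ] (array([ 0.3, -0.1, -1.5]), 11.47, 0.0084)
```

Only settling lag: the tool converges to under 0.4 mm. The lid is centred across (−0.2 mm). Along x it reads +1.4 mm, likely a camera bias shared with the keeper measurement, so I shift x by −1 mm. Inserting now, with force stops.

```bash
cat >> h.py <<'E'
def go(b,c,deg,dy=0,v=.06,sf=20,h=.082,dx=-.001):
    a=np.radians(deg); P,Q=tcp_for(inbay(b,(c[0]+dx,c[1]),a,dy),K,a,1,h)
    r=env.movel(P,velocity=v,rot=Q,stop_force=sf); s=env.get_state()
    d=s['tcp_pos']-P; print(c,deg,'stop' if r else 'ok',F(),'err x,y,z mm',(np.array([d@_e,d@_f,d[2]])*1000).round(1)); return r
E
python3 - <<'E'
from h import *
go('O',(-.034,.017),22,v=.1)
if not go('O',(-.071,.0015),22,v=.05,sf=10): snap('wrist','oi'); snap('scene','ois')
E
python3 - <<'E'
import cv2,numpy as np
a=cv2.imread('pics/oi.png'); b=cv2.imread('pics/ois.png')[160:280,180:340]
cv2.imwrite('pics/oi2.png',np.hstack([cv2.resize(a,(400,300)),cv2.resize(b,(400,300))]))
E
```

```text
(-0.034, 0.017) 22 ok (array([-0.4,  0.2, -1.1]), 12.22, 0.009) err x,y,z mm [0.4 0.4 0.8]
(-0.071, 0.0015) 22 ok (array([ 0.2,  0.2, -0.8]), 13.17, 0.0088) err x,y,z mm [0.3 0.1 0.2]
```

View pics/oi2.png

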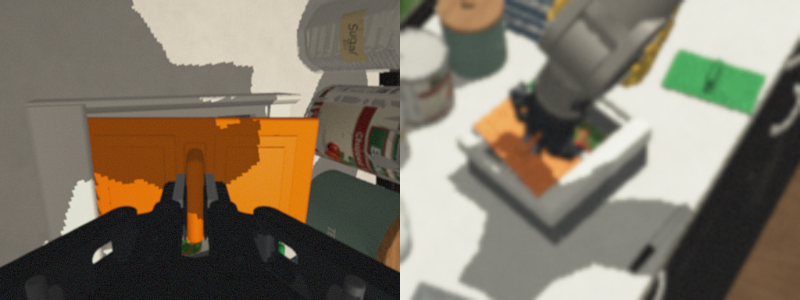

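The lid's low end is under the lip with no contact force. Swinging it down.

Run:
```python
from h import *
for c,d,sf in (((-.0725,.001),17,15),((-.074,.0007),12,15),((-.0748,.0005),7.5,20),((-.075,.0003),4,25),((-.075,0),1.5,30),((-.075,-.001),-.3,35)):
    if go('O',c,d,sf=sf,v=.05): break
env.dwell(.2); print(F())
snap('wrist','oj')
```

```text
(-0.0725, 0.001) 17 ok (array([-0.9, -0.7, -1.3]), 13.59, 0.0083) err x,y,z mm [ 0.6 -0.2 -0.1]
(-0.074, 0.0007) 12 ok (array([-0.3, -0.5, -1.4]), 13.92, 0.0091) err x,y,z mm [-0.2 -0.1 -0.2]
(-0.0748, 0.0005) 7.5 ok (array([-0.1,  0.5, -1.2]), 14.23, 0.0085) err x,y,z mm [-0.5  0.1 -0.1]
(-0.075, 0.0003) 4 ok (array([-1.7, -0. ,  1.5]), 14.52, 0.0084) err x,y,z mm [-0.8  0.2 -0. ]
(-0.075, 0) 1.5 ok (array([-0.6, -1.8, -0.3]), 14.77, 0.0088) err x,y,z mm [-0.7  0.1 -0.1]
(-0.075, -0.001) -0.3 ok (array([-5.2, -1. , 13.3]), 15.02, 0.0089) err x,y,z mm [-1.   1.3  1.6]
(array([-4.3,  0.1, 12.6]), 15.22, 0.0082)
```

View pics/oj.png

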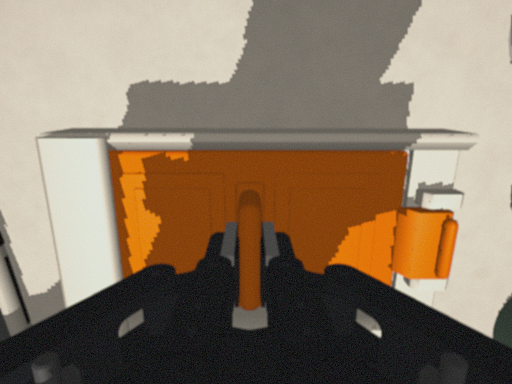

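The catch nose (col ~395) appears to overlap the lid end (col ~405), and the lid is bottomed out at 13 N. Releasing and checking.

Run:
```python
from h import *
env.grip(.045); print(F())
s=env.get_state(); env.movel(s['tcp_pos']+[0,0,.16],velocity=.25); print(F())
env.dwell(.15); snap('wrist','ok')
p,W=pts('ok'); hsv=cv2.cvtColor(p,cv2.COLOR_BGR2HSV);H,S=hsv[...,0],hsv[...,1]
L=((W-BAY['O'])@np.array([_e,_f,[0,0,1]]).T)*1000
m=(H>3)&(H<22)&(S>100)&(np.abs(L[...,0])<95)&(np.abs(L[...,1])<50)
q=L[m&(L[...,2]<8)&(L[...,0]<60)&(np.abs(L[...,2]-6)<4)&((np.abs(L[...,0])>12))]
A=np.c_[q[:,0],q[:,1],np.ones(len(q))]; print('plane',np.linalg.lstsq(A,q[:,2],rcond=None)[0].round(4),len(q))
c=L[m&(L[...,0]>60)&(L[...,2]>8)]; print('catch x',np.percentile(c[:,0],[1,50,99]).round(1),np.percentile(c[:,1],[1,99]).round(1),np.percentile(c[:,2],[1,50,99]).round(1))
for y in range(-40,45,10):
    k=L[m&(np.abs(L[...,1]-y)<5)&(L[...,2]<8.5)&(L[...,2]>2)]; 
    if len(k): print(y,np.percentile(k[:,0],[.5,99.5]).round(1),end='; ')
r=cv2.minAreaRect(q[:,:2].astype(np.float32)); print(r)
f=L[m&(L[...,2]>29)&(np.abs(L[...,0])<20)]; print('fin',f.mean(0),len(f))
```

```text
(array([-0. ,  0.4, -0.2]), 15.71, 0.0449)
(array([-0.3, -0.4, -0.5]), 16.5, 0.0449)Traceback (most recent call last):
  File "<stdin>", line 6, in <module>
NameError: name '_e' is not defined
```

View pics/ok.png

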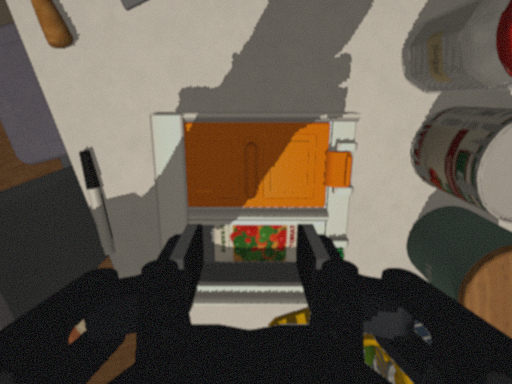

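```bash
cat > chk.py <<'E'
from h import *
from h import _e,_f
import sys
def chk(fn,b):
    p,W=pts(fn); hsv=cv2.cvtColor(p,cv2.COLOR_BGR2HSV);H,S=hsv[...,0],hsv[...,1]
    L=((W-BAY[b])@np.array([_e,_f,[0,0,1]]).T)*1000
    col=((H>3)&(H<22)&(S>100)) if b=='O' else ((H>45)&(H<85)&(S>90))
    m=col&(np.abs(L[...,0])<95)&(np.abs(L[...,1])<50)
    q=L[m&(L[...,0]<60)&(np.abs(L[...,2]-6)<4)&((np.abs(L[...,0])>12))]
    A=np.c_[q[:,0],q[:,1],np.ones(len(q))]; print('plane',np.linalg.lstsq(A,q[:,2],rcond=None)[0].round(4),len(q),np.ptp(q[:,:2],axis=0))
    c=L[m&(L[...,0]>60)&(L[...,2]>9)]; print('catch x',np.percentile(c[:,0],[1,50,99]).round(1),np.percentile(c[:,1],[1,99]).round(1),np.percentile(c[:,2],[1,50,99]).round(1))
    for y in range(-40,45,10):
        k=L[m&(np.abs(L[...,1]-y)<5)&(L[...,2]<8.5)&(L[...,2]>2)]
        if len(k): print(y,np.percentile(k[:,0],[.5,99.5]).round(1),end='; ')
    for x in (-50,-25,25,50):
        k=L[m&(np.abs(L[...,0]-x)<5)&(L[...,2]<8.5)&(L[...,2]>2)]
        if len(k): print('\nx',x,np.percentile(k[:,1],[.5,99.5]).round(1),end='; ')
    f=L[m&(L[...,2]>29)&(np.abs(L[...,0])<20)]; print('\nfin',f.mean(0).round(1),np.ptp(f[:,1]),len(f))
E
python3 -c "
from chk import chk; chk('ok','O')"
```

```text
plane [ 1.0000e-04 -3.6000e-03  7.9159e+00] 8594 [124.7590771   85.42620305]
catch x [60.5 80.9 92.3] [-16.5  17. ] [  9.5  17.1 244.7]
-40 [-63.4  72.3]; -30 [-63.8  73.3]; -20 [-64.2  73.1]; -10 [-64.1  71.5]; 0 [-64.1  71.2]; 10 [-64.2  71.4]; 20 [-64.   73.5]; 30 [-64.2  73. ]; 40 [-63.6  72.8]; 
x -50 [-39.9  42.8]; 
x -25 [-40.   43.5]; 
x 25 [-40.7  43.6]; 
x 50 [-41.   43.7]; 
fin [  0.    5.6 101.9] 48.69599726404769 830
```

Orange is level (slopes under 0.004), with the nose tip at 71.3 mm (71.5 = sprung) covering the lid's end at about 73. Now green.

Run:
```python
from h import *
from hand import hand
s=env.get_state(); env.movel(s['tcp_pos']+[0,0,.06],velocity=.25)
env.grip(.07)
pick('G')
a=np.radians(22)
P,Q=tcp_for(inbay('G',(-.034,.017),a)+[0,0,.10],K,a,1); env.reach(P,Q); env.dwell(.3); print(F())
s=env.get_state(); snap('wrist','gh'); T,L=tool(K,a,1)
print(s['tcp_pos']-P); hand('gh','G',(s['tcp_pos']-L.apply([0,0,.082]),L))
```

```text
hit False (array([ 0.2, -0.6,  0.3]), 19.88, 0.0699)
(array([-2.1, -0.3,  5.6]), 20.46, 0.0088)
(array([-0.1,  0.2, -0.5]), 21.69, 0.0088)
(array([ 0.6, -0.7, -1. ]), 23.05, 0.009)
[ 8.57451101e-05 -1.10585670e-03 -1.27282303e-05]
31496 top plane slope x,y,z0 [-8.0000e-04 -2.3900e-02  7.1045e+00] x range [-72.2  75.1] y max [41.5 42.1]
-60 42.3; -40 42.5; -20 42.3; 0 42.1; 20 42.2; 40 42.4; 60 42.4; 
y 0 -72.8 75.6
y 15 -73.0 75.6
y 30 -72.5 75.9
```

View pics/gh.png

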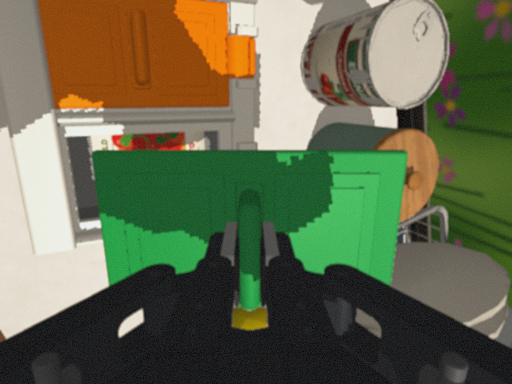

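The hold is the same as orange's, so I use the same path with slightly less x shift.

Run:
```python
from h import *
ok=True
for c,d,sf,v in (((-.034,.017),22,10,.12),((-.071,.0015),22,10,.05),((-.0725,.001),17,15,.05),((-.074,.0007),12,15,.05),((-.0748,.0005),7.5,20,.05),((-.075,.0003),4,25,.05),((-.075,0),1.5,30,.05),((-.075,-.001),-.3,35,.05)):
    if go('G',c,d,sf=sf,v=v,dx=-.0006): ok=False; break
env.dwell(.2); print(F())
snap('wrist','gj')
```

```text
(-0.034, 0.017) 22 ok (array([-0.6, -0.1, -0.8]), 24.08, 0.0089) err x,y,z mm [0.3 0.4 0.5]
(-0.071, 0.0015) 22 ok (array([-0. , -0.3, -0.5]), 25.03, 0.0086) err x,y,z mm [0.3 0.1 0.2]
(-0.0725, 0.001) 17 ok (array([-0.1,  0.9, -1.5]), 25.36, 0.0086) err x,y,z mm [ 0.7 -0.2  0. ]
(-0.074, 0.0007) 12 ok (array([-0.9,  0.1, -0.7]), 25.68, 0.0086) err x,y,z mm [-0.1 -0.1 -0.2]
(-0.0748, 0.0005) 7.5 ok (array([-0.1,  0.2, -0.3]), 26.0, 0.0086) err x,y,z mm [-0.2  0.1 -0. ]
(-0.075, 0.0003) 4 ok (array([-1.9,  0.1,  1.6]), 26.28, 0.0088) err x,y,z mm [-0.5  0.1  0. ]
(-0.075, 0) 1.5 ok (array([-1.5,  0.7,  3.1]), 26.53, 0.0086) err x,y,z mm [-0.7  0.  -0.1]
(-0.075, -0.001) -0.3 ok (array([-7.6, -0.2, 18.2]), 26.78, 0.0088) err x,y,z mm [-0.6  0.9  1.7]
(array([-7.2, -1.1, 17.7]), 26.98, 0.0086)
```

View pics/gj.png

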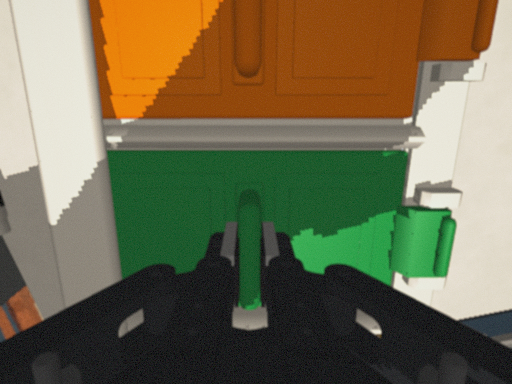

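The green catch (left edge at col ~393) overlaps the lid end (col ~405). Release, back off and look from a spot that sees both bays.

Run:
```python
from h import *
env.grip(.045); print(F())
s=env.get_state(); env.movel(s['tcp_pos']+[0,0,.17],velocity=.25)
P,Q=tcp_for([.552,.048,.27],K,0,1); env.movel(P,velocity=.2); env.dwell(.3)
snap('wrist','fin'); snap('top','fint'); print(F())
from chk import chk
chk('fin','O'); chk('fin','G')
a=cv2.imread('pics/fin.png'); b=cv2.imread('pics/fint.png')[120:270,80:430]
cv2.imwrite('pics/fin2.png',np.vstack([cv2.resize(a[:,:],(400,300)),cv2.resize(b,(400,171))]))
```

```text
(array([-0.7, -0.6, -0.6]), 27.48, 0.0449)
(array([0.8, 0.1, 0.8]), 29.06, 0.0451)
plane [-1.0000e-04 -1.8000e-03  7.9724e+00] 7923 [124.63500926  85.48447191]
catch x [71.2 81.5 92.5] [-16.7  16.2] [ 9.2 17.  22.9]
-40 [-63.6  72.6]; -30 [-63.9  72.9]; -20 [-63.7  73.4]; -10 [-64.3  71.2]; 0 [-63.9  71.5]; 10 [-64.2  71. ]; 20 [-63.8  90.9]; 30 [-64.  73.]; 40 [-63.5  73.4]; 
x -50 [-39.9  42.8]; 
x -25 [-39.9  42.9]; 
x 25 [-40.9  42.6]; 
x 50 [-40.9  42.7]; 
fin [-0.4  1.9 33.8] 48.794731753112956 544
plane [ 5.0000e-04 -4.1000e-03  7.9499e+00] 6256 [124.18985336  84.01355612]
catch x [60.2 78.7 91.5] [-15.3  36.2] [  9.2  17.4 294.1]
-40 [-62.6  72.8]; -30 [-62.8  73.7]; -20 [-63.3  73.4]; -10 [-63.1  71.5]; 0 [-63.4  71.1]; 10 [-63.2  71.5]; 20 [-63.6  73.7]; 30 [-63.2  73. ]; 40 [-62.8  73.6]; 
x -50 [-40.4  42.8]; 
x -25 [-40.4  42.9]; 
x 25 [-40.6  43. ]; 
x 50 [-40.2  42.8]; 
fin [ -1.1  26.4 208.6] 69.00869875042477 1414
```

View pics/fin2.png

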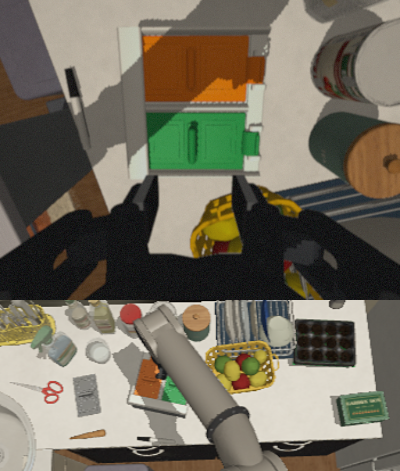

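Both lids are level, and both noses read 71.1–71.5 mm over lid ends at about 73. The surroundings look unchanged and the arm is clear, so I'm handing in.

```bash
python3 -c "
from h import *
print(F()); job.job_done()"
```

```text
(array([0.8, 0.1, 0.8]), 29.06, 0.0451)
the job is handed in; nothing more can be done
```

Both lids are on their own compartments and caught. I tucked each one under the lip at 22°, swung it down, pressed it home (about 13 N for orange, 18 N for green) and released it. I handed the job in at about 29 s of the 64 s allowed; it reports no verdict.

**Last wrist-camera checks, with the arm clear:**
- **Level:** both lids are level to about 0.004 rad or better (limit 0.02).
- **Catches:** both nose tips sit 71.0–71.5 mm from the bay centre (71.5 mm is fully sprung), over lid ends at about 73 mm.
- **Position:** the lids read about 1–2 mm off centre along and across their bays, inside the limits and the bays' own play.
- **Surroundings:** the grey lid and the other objects look unmoved in the top view; I judged this by eye and did not measure it. The robot's arm hid part of that view.

**One disagreement:** the lids' upper faces read about 8 mm above the nominal 72 mm seat, where 6 mm is expected. The same camera read about 7.8 mm for the lids lying flat on the worktop, so I took it as camera bias. The height is therefore not independently confirmed to the 2 mm limit, but the sprung catches agree with the lids being home.

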